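Lock the carton row with a wedge

TASK

Lift the tapered wedge out of the rack, stand it on the open bench and let go, then take it again across its broad width and set its thin end into the gap at the end of the carton row, flat face against the tall end board. Then push it straight down until the cartons are tight and it will go no further, and let it be. Never drop the wedge or knock it over, and leave the straight block and the other things where they are.

Things in the scene. Friction and masses are not known exactly. Their poses are not given: they have to be found in the camera images.
- wedge: Pale wood wedge, 0.14 kg, 100 tall, 56 broad (x), standing thin end down. Origin: centre of its 56 x 27 foot, z up. Flat face: plane y = +13.5. Slope on the -y side: from y = -13.5 at the foot to -29.5 at z = 64; above that a parallel head 43 thick. Stands alone, topples if tilted 8 degrees. Starts in a rack bay, turned half round to the rack (flat face to the rack's -y). Sizes in mm
- wedge_head (a point): Centre of the wedge's top (wedge frame y = -8, z = 100 mm). Set into the gap, the wedge first rests with this about 135 to 150 mm above the bench; driven tight it is about 117 mm above the bench. Driving takes a downward push of roughly 4 to 10 N here, then resistance rises steeply; when let go it stays
- wedge_flat (a point): Middle of the wedge's flat face at head height (wedge frame: y = +13.5 mm, z = 80 mm); it comes against the cradle's tall end board
- rack: Fixed plywood stand, two bays side by side, centres at x = -38 and +38 mm. Origin: centre of its underside. Floor 162 x 90 x 8 mm; three cheeks 10 thick, 60 deep (y), tops 105 above the bench, leave 66 mm per bay: a piece in it (top at 108 mm) is boxed in across its breadth (x) and can be gripped only across its thickness (y)
- straight_block: The other piece in the rack, same wood, 56 x 43 x 100 mm, straight without taper, too thick for the gap; origin: centre of its underside. Leave it there
- cradle: Fixed blue plastic cradle, 100 (x) by 290 mm (y), row along y. Origin: centre of its underside on the bench; floor top at z = 8. Side rails 74 apart, tops at z = 38. Low end board at -y, inner face y = -132.25, top z = 70. Tall end board at +y, inner face y = +132.25, 12 thick, 100 wide, top z = 145 mm: no room for a finger between it and the wedge
- gap (a point): Middle of the gap's mouth, fixed in the cradle at y = 114.8 mm, z = 73 mm (level with the carton tops). The gap lies between the last carton and the tall end board; at the start it is about 35 mm wide and the cartons stand about 2 mm apart
- carton0: Cardboard carton, stiff, 70 x 74.5 x 65 mm (x, y along the row, z), about 0.1 kg; origin: centre of its underside on the cradle's floor. At the low end board. When the row is tight its centre is at y = -95 mm in the cradle's frame
- carton1: Cardboard carton, stiff, 70 x 74.5 x 65 mm (x, y along the row, z), about 0.1 kg; origin: centre of its underside on the cradle's floor. In the middle of the row. When the row is tight its centre is at y = -20.5 mm in the cradle's frame
- carton2: Cardboard carton, stiff, 70 x 74.5 x 65 mm (x, y along the row, z), about 0.1 kg; origin: centre of its underside on the cradle's floor. Beside the gap. When the row is tight its centre is at y = 54 mm in the cradle's frame
- tape_roll: Bystander: clear roll lying flat, 100 mm across, 48 mm high; origin under its centre
- spare_carton: Bystander: carton 110 x 80 x 60 mm; origin under its centre
- jar: Bystander: white jar, 70 mm across, 100 mm high; origin under its centre
- screwdriver: Bystander: screwdriver lying on the bench
- wrench: Bystander: wrench lying on the bench
There are look-alikes about, which are no part of the job. What is shaped like the carton2 but red is not meant.

How it is judged:
On the way:
1. The wedge stands by itself, thin end down, on the open bench, and the gripper has let it go (height (world z) of wedge below 0.003 m and angle between wedge's own z axis and vertical below 0.06 rad and contact force between the fingers and wedge below 0.05 N and linear speed of wedge below 0.02 m/s and contact force between wedge and anything else above 0.5 N), for 0.2 s.
At the end, for the whole second after the job is handed in: Wedge upright (4 deg) and square (7 deg) in the gap, within 14 mm of the row centre line, flat face within 3 mm of the tall board, foot under 13 mm above the floor, pressing the last carton (1 N); cartons upright in the row, last one within 2 mm of tight; other things within 40 mm (z of wedge in the frame of cradle below 0.021 m and y of wedge_flat in the frame of cradle between 0.1292 and 0.1355 m and x of wedge_flat in the frame of cradle between -0.014 and 0.014 m and angle between wedge's own z axis and vertical below 0.07 rad and angle between the x axis of wedge and the x axis of cradle, either way round below 0.12 rad and y of carton2 in the frame of cradle below 0.056 m and contact force between wedge and carton2 above 1 N and z of each of carton0, carton1, carton2 in the frame of cradle below 0.012 m and angle between each of carton0, carton1, carton2's own z axis and vertical below 0.06 rad and linear speed of wedge below 0.01 m/s and distance of each of straight_block, tape_roll, spare_carton, jar, screwdriver, wrench from where it was at the start of the episode below 0.04 m); the robot touches nothing.
It fails at once if The wedge is dropped or knocked over (moves faster than 0.55 m/s while out of the fingers, a fall of about 15 mm, or lies down) ((linear speed of wedge above 0.55 m/s and contact force between the fingers and wedge below 0.05 N) or angle between wedge's own z axis and vertical above 0.9 rad).
It fails at once if The straight block or another thing on the bench is moved by more than 60 mm (distance of any of straight_block, tape_roll, spare_carton, jar, screwdriver, wrench from where it was at the start of the episode above 0.06 m).
It also fails if it takes over 72 s, if anything falls off the work surface, if the arm or the gripper's body presses on something with over 40 N, if the wrist force passes 120 N, or if a joint passes its speed limit or range.

ROBOT

A 6-joint arm with a two-finger parallel gripper is mounted at the origin on the work surface. World frame = base frame: x ahead of the robot, y to its left, z up, the work surface at z = 0. Lengths are in m, angles in rad, forces in N, time in s.
With the tool pointing down it reaches from about 0.35 to 0.775 m from the base axis. Payload 5.5 kg.
Tool frame: the origin (TCP) lies midway between the tips of the shut fingers; the grasp point (between the pads) lies 19 mm behind it; z points along the fingers, y is the line along which they close (so a half turn about z gives the same grasp; the last joint's range is limited). The gripper opens to 85 mm and grips with 20 to 120 N. Pads are 22 mm wide; open, the fingers measure 114 mm over their backs; the gripper's body (76 mm by 85 mm) begins 54 mm behind the grasp point. The pads swing forward as they close: fully open they stand 13 mm farther back than shut.
Start: joints at [0.987, 0.313, 0.046, 1.304, 0, 1.431], TCP at [0.247, 0.519, 0.231] pointing down, gripper open.
Joint ranges: [-2.76, 2.76], [-0.86, 1.69], [-1.03, 1.26], [-2.2, 2.34], [-1.47, 1.5], [-3.14, 3.14]. Speed limits (rad/s): [2.57, 2.57, 3.14, 3.14, 3.14, 3.14].

INTERFACE

Orientations are given as a unit quaternion [w, x, y, z].
In Python, from workcell import telemetry, imaging, env gives the robot as it stands. The module is installed in compiled form; this text tells all that it offers.
- The arm moves only by the tool step_arm, never from a script. Its argument "moves" is a list of rows, each a list of 3 entries, a list of its own where there are three numbers: the shift along the tool's x, y, z in mm, then the turn, a rotation vector about the tool's x, y, z in rad, then the finger opening in mm, from 0 to 85.4. A call has 1 to 8 rows; each row is the pose to reach, as a shift and turn from the pose commanded when the call began, along the tool's axes at that moment; what a row does not reach only later rows make up. A row lasts 1/12 s, in which the tool goes at most 41.7 mm and 7.16 degrees, less where a joint would pass 70% of its speed; a pose out of reach is approached as far as the arm can. A call with a gripper value outside its range is refused whole. The fingers move at their own pace and stop on an object; "grip_force" is the grip in N (left out, the last holds). Time passes only in rows, so rows that repeat a pose let the fingers close. It gives the time, the measured TCP pose, the force, the opening and the grip force at its end, in the units of the state.
- telemetry.get_state(): the state, without advancing time (a new reading comes with each control period).
- imaging.read_camera(name): name is "side" or "top" or "wrist"; returns the picture (420x560x3 uint8, red, green, blue); there is no depth.
- imaging.camera_params(name): a dict with "camera_matrix" (3x3 intrinsics, pixels), "pose" (4x4, takes a point from camera to world coordinates). Camera axes: x right, y up, looking along -z (the intrinsics and any distortion apply to the point x, -y, -z); pixel columns grow to the right and rows downward; lengths in m; the calibration is good to about 2 mm. A picture is of the moment at which its call begins: read the wrist's pose just before it. camera_params takes no time and is no camera call; for the wrist camera it gives the pose at the moment of the call.
- env.hand_in(): hands the job in; it is judged then, once.
The state is a dict: "clock": time; "joint_pos": joint angles; "qvel": joint speeds; "tau": joint torques, N m; "tcp_pos": TCP position; "orientation": TCP orientation; "wrist_force": force on the tool from outside, world axes, zero at the start; "ft_torque": the same for the moment, N m; "finger_gap": finger opening in m; "grip_force": force on a finger pad.
Only numpy, scipy, OpenCV 4.12 (cv2) and the standard library are available. Lean on these libraries where they do the work, as an engineer would, in place of code of your own. Each camera call takes 0.05 s, during which the arm holds its last target. There are 200 camera calls.

## Working session

There is one attempt and no reset: what is moved stays moved. The work goes in short steps, Python scripts to look and compute and a tool call to move; the robot and the scene stay as the last step left them, time stands still between calls to the robot, and variables do not carry over. Pictures are saved under pics/ and viewed, at most 13 in all, crops included, and the job is handed in when it is done.

Besides the shell and the picture viewer there is one more tool, called after "Request:" by a JSON object that holds its "name" and its "arguments", one argument or row to a line. step_arm: Moves the arm, as the interface text tells. Its arguments: {"type":"object","properties":{"moves":{"type":"array"},"grip_force":{"type":"number"}},"required":["moves"]}

```bash
mkdir -p pics; cat > h.py <<'E'
import numpy as np, cv2
from workcell import telemetry, imaging, env
from scipy.spatial.transform import Rotation as R
def cam(n):
    p=imaging.camera_params(n); return np.array(p["camera_matrix"]),np.array(p["pose"])
def ray(n,uv,z,p=None):
    K,T=p or cam(n); d=np.linalg.inv(K)@np.array([uv[0],uv[1],1.]); d=T[:3,:3]@(d*[1,-1,-1]); o=T[:3,3]
    return o+d*(z-o[2])/d[2]
def proj(n,X,p=None):
    K,T=p or cam(n); c=T[:3,:3].T@(np.array(X)-T[:3,3]); c=K@(c*[1,-1,-1]); return c[:2]/c[2]
def rot():
    q=telemetry.get_state()["orientation"]; return R.from_quat([q[1],q[2],q[3],q[0]]).as_matrix()
def togo(X):  # tool-frame mm shift to bring TCP to X
    s=telemetry.get_state(); return rot().T@(np.array(X)-s["tcp_pos"])*1000
def snap(n,f):
    im=imaging.read_camera(n); cv2.imwrite("pics/"+f,im[:,:,::-1]); return im
E
python3 - <<'E'
from h import *
for n in("top","side"): snap(n,n+"0.png"); K,T=cam(n); print(n,K.round(1).tolist(),T.round(3).tolist(),imaging.camera_params(n).keys())
s=telemetry.get_state();print(s); print(rot().round(3))
E
```

```text
top [[397.7, 0.0, 277.6], [0.0, 397.7, 202.7], [0.0, 0.0, 1.0]] [[0.016, 0.983, -0.185, 0.24], [-0.999, 0.021, 0.025, -0.05], [0.029, 0.185, 0.982, 1.277], [0.0, 0.0, 0.0, 1.0]] dict_keys(['camera_matrix', 'pose'])
side [[388.9, 0.0, 279.3], [0.0, 388.9, 209.1], [0.0, 0.0, 1.0]] [[0.731, 0.33, -0.598, -0.198], [-0.683, 0.363, -0.634, -0.737], [0.007, 0.872, 0.49, 0.615], [0.0, 0.0, 0.0, 1.0]] dict_keys(['camera_matrix', 'pose'])
{'clock': 0.1, 'joint_pos': array([9.87408039e-01, 3.13969368e-01, 4.51139632e-02, 1.30360933e+00,
       1.73483185e-05, 1.43120574e+00]), 'qvel': array([ 0.00062969, -0.0007896 ,  0.00304198, -0.00103942,  0.00114055,
       -0.00048076]), 'tau': array([ 3.80936239e-03, -4.81724918e+01,  2.99244010e+01,  1.27417658e-02,
       -8.73252702e-05, -4.32855799e-06]), 'tcp_pos': array([0.24663895, 0.5189212 , 0.23048171]), 'orientation': array([-3.03145416e-04,  2.20082240e-01,  9.75480964e-01, -7.77224561e-04]), 'wrist_force': array([-0.33198843, -0.15507898, -0.11899316]), 'ft_torque': array([0.02233179, 0.02405412, 0.02424407]), 'grip_force': 0.0, 'finger_gap': 0.08543578877511564}
[[-0.903  0.429 -0.001]
 [ 0.429  0.903 -0.001]
 [ 0.    -0.002 -1.   ]]
```

View pics/top0.png

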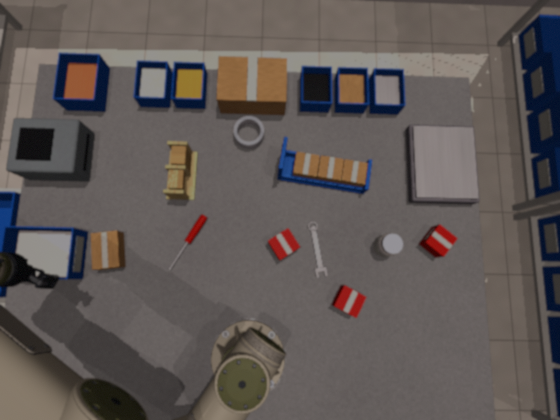

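View pics/side0.png

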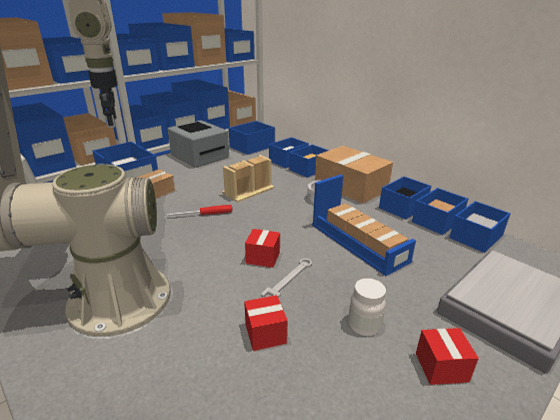

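The top view shows the rack at (178,170) with two pieces, at (178,152) and (176,182). The cradle is at (325,168), with its tall board at the left end (284,158). The red cartons at (284,244), (349,300) and (438,240) are look-alikes. Candidates for the wedge are the two rack pieces, so I'll take a close crop of each view.

```bash
python3 - <<'E'
import cv2,numpy as np
t=cv2.imread("pics/top0.png");s=cv2.imread("pics/side0.png")
a=cv2.resize(t[130:210,155:215],(300,400),interpolation=3)
b=cv2.resize(s[145:210,210:285],(460,400),interpolation=3)
c=cv2.resize(t[130:200,270:380],(314,200),interpolation=3)
o=np.zeros((600,760,3),np.uint8);o[:400,:300]=a;o[:400,300:]=b;o[400:,:314]=c
d=cv2.resize(s[170:275,305:420],(219,200),interpolation=3);o[400:,320:539]=d
cv2.imwrite("pics/crop0.png",o)
E
```

```text
(no output)
```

View pics/crop0.png

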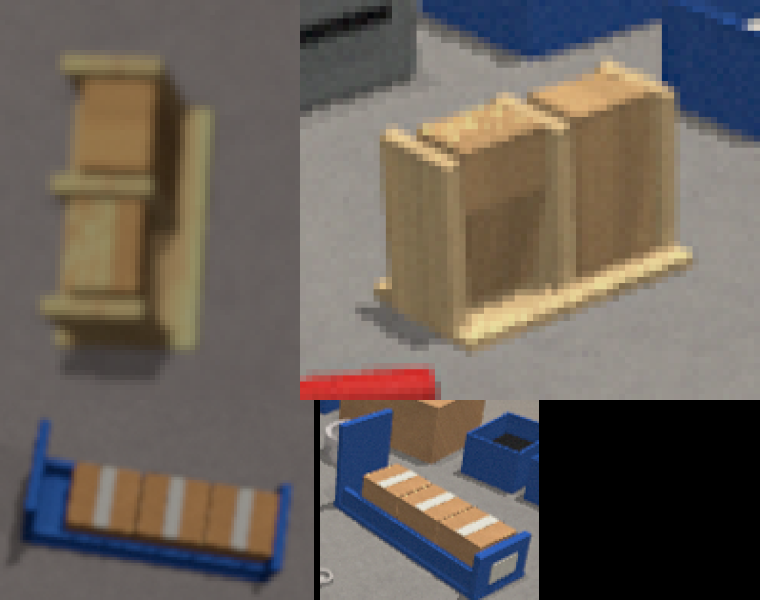

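The piece in the nearer bay, top image (176,179), is paler and shows the undercut slope on its right (world -y) side in both views. That makes it the wedge. The straight block is at (179,155) with a plain straight face.

```bash
python3 - <<'E'
from h import *
w=ray("top",(175.6,179),.108);b=ray("top",(178.6,155),.108);print(w,b,np.linalg.norm(w-b),np.degrees(np.arctan2(*(b-w)[1::-1])))
c=lambda x,y,z:ray("top",(270+x/2.854,130+(y-400)/2.857),z)
A=c(75,463,.073);B=c(68,527,.073);C=c(279,490,.073);D=c(272,556,.073);print(A,B,C,D)
X=c(45,422,.145);Y=c(28,537,.145);print("board top",X,Y)
print("togo",togo([w[0]-.03,w[1],.33]))
s=telemetry.get_state();K,T=cam("wrist");print(K.round(1).tolist(),(rot().T@(T[:3,3]-s["tcp_pos"])).round(4),(rot().T@T[:3,:3]).round(3))
im=snap("side","x.png")
for n,p in(("w",w),("b",b)):print(proj("side",p))
E
```

```text
[0.52656483 0.22796004 0.108     ] [0.60172535 0.22368474 0.108     ] 0.07528201099303547 -3.255602295572846
[ 0.63165668 -0.13685029  0.073     ] [ 0.55842929 -0.12973884  0.073     ] [ 0.60630742 -0.36357997  0.073     ] [ 0.53105153 -0.35392487  0.073     ]
board top [ 0.65218645 -0.09981875  0.145     ] [ 0.52782786 -0.0839159   0.145     ]
togo [-350.62084341 -155.62781125  -99.34909015]
[[352.7, 0.0, 273.0], [0.0, 352.7, 212.1], [0.0, 0.0, 1.0]] [ 0.082  -0.0003 -0.1434] [[ 0.     0.949  0.316]
 [ 1.    -0.001  0.   ]
 [ 0.001  0.316 -0.949]]
[239.28092477 164.92527081]
[257.3862693  159.55283846]
```

Request:
{"name": "step_arm", "arguments": {
  "moves": [
    [[-40,-15,-5],[0,0,-0.1],85],
    [[-80,-30,-10],[0,0,-0.2],85],
    [[-120,-45,-15],[0,0,-0.3],85],
    [[-160,-60,-20],[0,0,-0.386],85],
    [[-200,-75,-25],[0,0,-0.386],85],
    [[-240,-90,-30],[0,0,-0.386],85],
    [[-280,-105,-35],[0,0,-0.386],85],
    [[-320,-120,-39],[0,0,-0.386],85]
  ]
}}

```text
clock: 0.82
tcp_pos: [0.478, 0.2795, 0.2695]
orientation: [0.0, 0.029, 1.0, 0.0]
wrist_force: [0.9, 1.0, -0.4]
finger_gap: 0.085
grip_force: 0.0
```

```bash
python3 - <<'E'
from h import *
print(togo([.527,.228,.27]),rot().round(3),telemetry.get_state()["clock"])
E
```

```text
[-51.90252407 -48.55657329  -0.50268873] [[-0.998  0.058  0.   ]
 [ 0.058  0.998  0.   ]
 [-0.     0.    -1.   ]] 0.8167
```

Request:
{"name": "step_arm", "arguments": {
  "moves": [
    [[-26,-24,0],[0,0,0],85],
    [[-52,-49,0],[0,0,0],85],
    [[-52,-49,0],[0,0,0],85],
    [[-52,-49,0],[0,0,0],85]
  ]
}}

```text
clock: 1.15
tcp_pos: [0.5271, 0.2275, 0.2684]
orientation: [-0.001, 0.031, 1.0, -0.0]
wrist_force: [-0.2, 0.1, 0.2]
finger_gap: 0.0849
grip_force: 0.0
```

```bash
python3 - <<'E'
from h import *
im=snap("wrist","w1.png"); print(telemetry.get_state()["tcp_pos"])
p=cam("wrist");np.savez("w1.npz",K=p[0],T=p[1])
E
```

```text
[0.52609601 0.22861453 0.26865369]
```

View pics/w1.png

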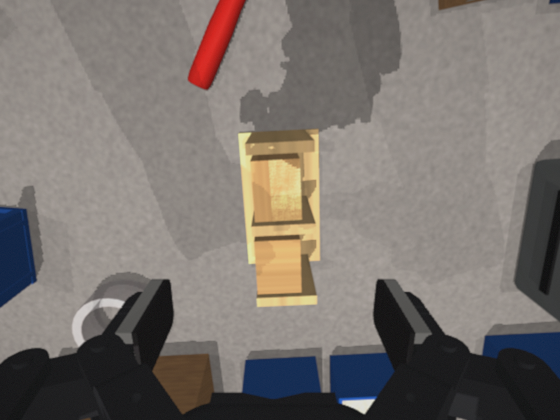

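The wrist view shows the near bay with the wedge top at about (250-302, 158-222), and the block top at (256-302, 238-294). A zoom will give exact edges.

```bash
python3 - <<'E'
import cv2
i=cv2.imread("pics/w1.png")[120:310,230:330]; cv2.imwrite("pics/w1z.png",cv2.resize(i,(300,570),interpolation=3))
E
```

```text
(no output)
```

View pics/w1z.png

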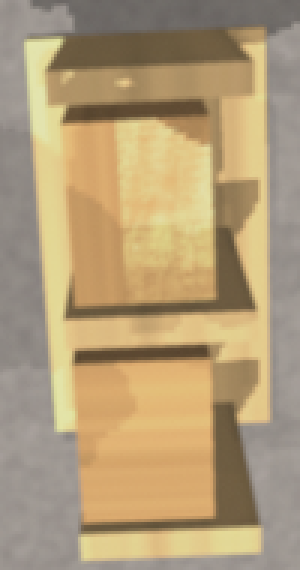

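```bash
python3 - <<'E'
from h import *
d=np.load("w1.npz");p=(d["K"],d["T"])
P=[ray("",(230+x/3,120+y/3),.108,p) for x,y in((64,122),(211,116),(75,306),(216,300))]
for q in P:print(q.round(4))
B=[ray("",(230+x/3,120+y/3),.108,p) for x,y in((74,363),(211,358),(81,523),(215,518))]
w=np.mean(P,0);b=np.mean(B,0);print(w,b,np.linalg.norm(w-b),np.degrees(np.arctan2(*(b-w)[1::-1])))
for z in (.30,.072):print(togo([w[0],w[1],z]))
E
```

```text
[0.4968 0.2115 0.108 ]
[0.4976 0.2539 0.108 ]
[0.5534 0.2104 0.108 ]
[0.554  0.2535 0.108 ]
[0.52544845 0.23231561 0.108     ] [0.60094052 0.22930883 0.108     ] 0.07555192795128558 -2.2808369203882024
[  0.91403637   3.65468251 -31.34511261]
[  0.57206924   3.663551   196.65463077]
```

Request:
{"name": "step_arm", "arguments": {
  "moves": [
    [[0,4,35],[0,0,-0.025],85],
    [[0,4,75],[0,0,-0.025],85],
    [[0,4,115],[0,0,-0.025],85],
    [[0,4,150],[0,0,-0.025],85],
    [[0,4,180],[0,0,-0.025],85],
    [[0,4,198],[0,0,-0.025],85],
    [[0,4,198],[0,0,-0.025],85],
    [[0,4,198],[0,0,-0.025],85]
  ]
}}

```text
clock: 1.87
tcp_pos: [0.5245, 0.2342, 0.0707]
orientation: [-0.001, 0.015, 1.0, -0.0]
wrist_force: [0.4, 0.6, 0.8]
finger_gap: 0.0854
grip_force: 0.0
```

Request:
{"name": "step_arm", "arguments": {
  "moves": [
    [[0,0,0],[0,0,0],60],
    [[0,0,0],[0,0,0],40],
    [[0,0,0],[0,0,0],35],
    [[0,0,0],[0,0,0],35],
    [[0,0,0],[0,0,0],35],
    [[0,0,0],[0,0,0],35]
  ],
  "grip_force": 40
}}

```text
clock: 2.37
tcp_pos: [0.5275, 0.2335, 0.0731]
orientation: [0.001, 0.016, 1.0, 0.001]
wrist_force: [-1.8, -1.9, 7.2]
finger_gap: 0.0429
grip_force: 41.2
```

Request:
{"name": "step_arm", "arguments": {
  "moves": [
    [[0,0,-10],[0,0,0],35],
    [[0,0,-30],[0,0,0],35],
    [[0,0,-55],[0,0,0],35],
    [[0,0,-85],[0,0,0],35],
    [[0,0,-110],[0,0,0],35],
    [[0,0,-125],[0,0,0],35],
    [[0,0,-125],[0,0,0],35]
  ],
  "grip_force": 40
}}

```text
clock: 2.95
tcp_pos: [0.5284, 0.2338, 0.201]
orientation: [0.003, 0.016, 1.0, 0.001]
wrist_force: [0.3, 0.5, 0.2]
finger_gap: 0.0426
grip_force: 41.1
```

```bash
python3 - <<'E'
from h import *
a=snap("wrist","l1.png");b=snap("side","l1s.png");s=telemetry.get_state();print(s["tcp_pos"],s["finger_gap"],s["wrist_force"],rot().round(3),togo([.5,.08,.19]))
print(proj("side",s["tcp_pos"]))
o=np.zeros((420,800,3),np.uint8);o[:,:400]=a[:,80:480,::-1]
u,v=map(int,proj("side",s["tcp_pos"]))
c=b[max(v-60,0):v+60,u-57:u+57,::-1];o[:,400:]=cv2.resize(c,(400,420),interpolation=3);cv2.imwrite("pics/l1c.png",o)
E
```

```text
[0.52655483 0.23327897 0.19669134] 0.043354728390028324 [ 0.0742792   0.92538169 -1.56323193] [[-0.999  0.033  0.001]
 [ 0.033  0.999  0.   ]
 [-0.001  0.    -1.   ]] [  21.50691463 -154.07271427    6.58990823]
[237.07527315 138.92998814]
```

View pics/l1c.png

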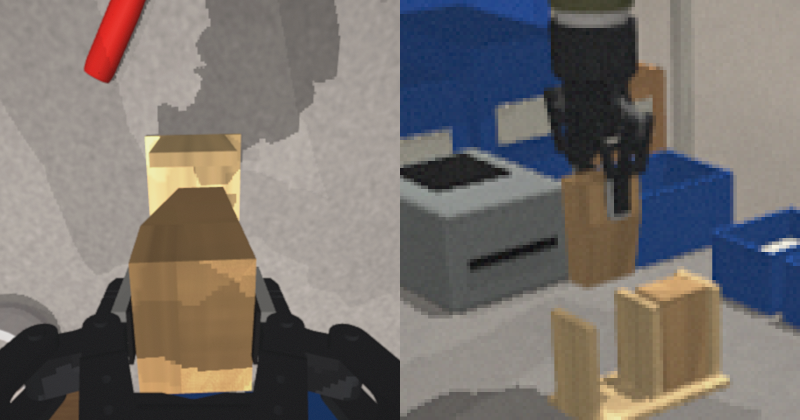

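The wedge hangs upright in the fingers, narrow foot at (178-222,187), top face at (131-253,262), flat side to +y. The block is still in the rack.

Request:
{"name": "step_arm", "arguments": {
  "moves": [
    [[3,-15,0],[0,0,0],35],
    [[8,-45,0],[0,0,0],35],
    [[14,-80,0],[0,0,0],35],
    [[20,-115,20],[0,0,0],35],
    [[22,-143,50],[0,0,0],35],
    [[22,-155,80],[0,0,0],35],
    [[22,-155,105],[0,0,0],35],
    [[22,-155,120],[0,0,0],35]
  ]
}}

```text
clock: 3.72
tcp_pos: [0.4952, 0.0771, 0.0719]
orientation: [-0.004, 0.018, 1.0, -0.0]
wrist_force: [0.0, -0.4, -1.5]
finger_gap: 0.0428
grip_force: 41.0
```

Request:
{"name": "step_arm", "arguments": {
  "moves": [
    [[0,0,2],[0,0,0],35],
    [[0,0,4],[0,0,0],35],
    [[0,0,5],[0,0,0],35]
  ]
}}

```text
clock: 3.97
tcp_pos: [0.4989, 0.0789, 0.0711]
orientation: [-0.0, 0.016, 1.0, -0.0]
wrist_force: [-0.0, 0.6, -1.4]
finger_gap: 0.0428
grip_force: 41.1
```

Request:
{"name": "step_arm", "arguments": {
  "moves": [
    [[0,0,1],[0,0,0],35],
    [[0,0,2],[0,0,0],35],
    [[0,0,3],[0,0,0],35],
    [[0,0,3],[0,0,0],35]
  ]
}}

```text
clock: 4.3
tcp_pos: [0.4996, 0.0793, 0.0687]
orientation: [0.001, 0.016, 1.0, 0.0]
wrist_force: [0.3, 0.2, -1.0]
finger_gap: 0.0432
grip_force: 41.1
```

Request:
{"name": "step_arm", "arguments": {
  "moves": [
    [[0,0,1],[0,0,0],35],
    [[0,0,2],[0,0,0],35],
    [[0,0,2],[0,0,0],35]
  ]
}}

```text
clock: 4.55
tcp_pos: [0.4992, 0.0791, 0.0662]
orientation: [-0.0, 0.016, 1.0, 0.0]
wrist_force: [0.5, -0.6, -0.8]
finger_gap: 0.043
grip_force: 41.1
```

Request:
{"name": "step_arm", "arguments": {
  "moves": [
    [[0,0,1],[0,0,0],35],
    [[0,0,1.5],[0,0,0],35],
    [[0,0,1.5],[0,0,0],35]
  ]
}}

```text
clock: 4.8
tcp_pos: [0.4995, 0.079, 0.0651]
orientation: [0.0, 0.016, 1.0, 0.0]
wrist_force: [-1.5, -1.0, 1.7]
finger_gap: 0.0429
grip_force: 41.0
```

Request:
{"name": "step_arm", "arguments": {
  "moves": [
    [[0,0,1],[0,0,0],35],
    [[0,0,1.5],[0,0,0],35],
    [[0,0,1.5],[0,0,0],35]
  ]
}}

```text
clock: 5.05
tcp_pos: [0.5, 0.0788, 0.0645]
orientation: [0.001, 0.016, 1.0, -0.0]
wrist_force: [-2.1, -1.4, 8.7]
finger_gap: 0.0426
grip_force: 39.7
```

Request:
{"name": "step_arm", "arguments": {
  "moves": [
    [[0,0,-1],[0,0,0],43],
    [[0,0,-1],[0,0,0],46],
    [[0,0,-1],[0,0,0],52],
    [[0,0,-1],[0,0,0],60],
    [[0,0,-1],[0,0,0],75],
    [[0,0,-1],[0,0,0],85],
    [[0,0,-1],[0,0,0],85],
    [[0,0,-1],[0,0,0],85]
  ],
  "grip_force": 20
}}

```text
clock: 5.72
tcp_pos: [0.4992, 0.0791, 0.0641]
orientation: [-0.0, 0.016, 1.0, 0.0]
wrist_force: [-0.7, 0.0, 0.1]
finger_gap: 0.0853
grip_force: 0.0
```

Request:
{"name": "step_arm", "arguments": {
  "moves": [
    [[0,0,-20],[0,0,0],85],
    [[0,0,-60],[0,0,0],85],
    [[0,0,-100],[0,0,0],85],
    [[0,0,-140],[0,0,0],85],
    [[0,0,-160],[0,0,0],85],
    [[0,0,-160],[0,0,0],85]
  ]
}}

```text
clock: 6.22
tcp_pos: [0.5023, 0.0791, 0.2299]
orientation: [0.005, 0.016, 1.0, 0.0]
wrist_force: [0.8, 0.5, 0.9]
finger_gap: 0.0847
grip_force: 0.0
```

```bash
python3 - <<'E'
from h import *
a=snap("wrist","p1.png");s=telemetry.get_state();print(s["tcp_pos"],s["finger_gap"],s["wrist_force"],s["joint_pos"])
p=cam("wrist");np.savez("p1.npz",K=p[0],T=p[1])
h=cv2.cvtColor(a,cv2.COLOR_RGB2HSV);m=cv2.inRange(h,(8,70,60),(30,255,255));m[:60]=0
cs,_=cv2.findContours(m,0,2)
for c in cs:
    if cv2.contourArea(c)>800:print(cv2.boundingRect(c),cv2.approxPolyDP(c,4,True)[:,0].tolist())
u,v=map(int,proj("",[s["tcp_pos"][0],s["tcp_pos"][1],.1],p));print(u,v)
cv2.imwrite("pics/p1z.png",cv2.resize(a[v-90:v+90,u-90:u+90,::-1],(540,540),interpolation=3))
E
```

```text
[0.50112035 0.07907666 0.22710016] 0.08515191993831196 [-0.74677449 -0.37015607 -1.68346482] [-1.88753947e-03  1.78425218e-01 -1.40686042e-01  1.24560788e+00
  7.46433753e-05  3.08349092e-02]
(162, 384, 50, 30) [[162, 385], [181, 413], [210, 400], [211, 394], [193, 384]]
(0, 239, 91, 84) [[0, 239], [0, 318], [16, 319], [7, 260], [18, 258], [27, 263], [34, 321], [50, 322], [48, 294], [90, 255], [90, 249]]
(369, 150, 145, 196) [[379, 152], [369, 288], [374, 251], [372, 289], [378, 279], [395, 278], [421, 300], [445, 334], [465, 345], [478, 344], [479, 335], [468, 323], [476, 281], [471, 272], [492, 271], [495, 261], [454, 230], [461, 187], [510, 184], [513, 172], [471, 159], [463, 150]]
(244, 144, 55, 85) [[265, 144], [244, 160], [245, 227], [296, 228], [291, 144]]
272 201
```

View pics/p1z.png

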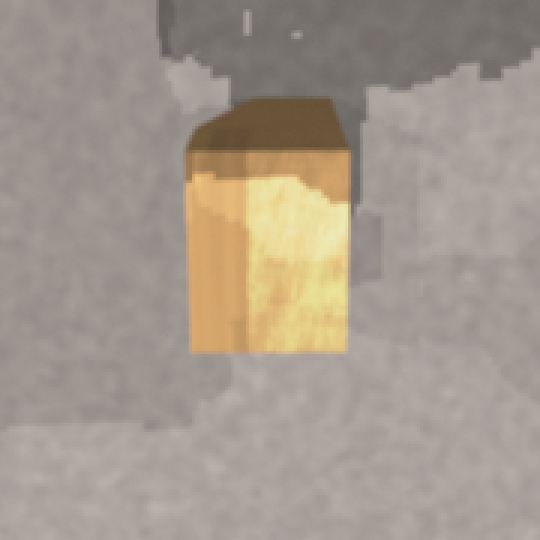

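The wedge stands upright on the bench; its top face spans crop (187-350, 150-352). Next I measure it and regrip with a −90° turn about tool z.

```bash
python3 - <<'E'
from h import *
d=np.load("p1.npz");p=(d["K"],d["T"])
P=[ray("",(182+x/3,111+y/3),.1,p) for x,y in((187,150),(350,150),(190,352),(349,352))]
for q in P:print(q.round(4))
w=np.mean(P,0);print(w,togo(w),rot().round(3).tolist())
E
```

```text
[0.4675 0.0581 0.1   ]
[0.4689 0.0999 0.1   ]
[0.5231 0.0557 0.1   ]
[0.5245 0.0992 0.1   ]
[0.49598422 0.07821633 0.1       ] [  5.87689142  -1.06120145 127.06654586] [[-0.999, 0.033, 0.006], [0.033, 0.999, 0.0], [-0.006, 0.0, -1.0]]
```

Request:
{"name": "step_arm", "arguments": {
  "moves": [
    [[1,0,0],[0,0,-0.12],85],
    [[2,0,0],[0,0,-0.24],85],
    [[3,0,0],[0,0,-0.36],85],
    [[4,0,0],[0,0,-0.48],85],
    [[4,-1,0],[0,0,-0.6],85],
    [[4,-1,0],[0,0,-0.72],85],
    [[4,-1,0],[0,0,-0.84],85],
    [[4,-1,0],[0,0,-0.96],85]
  ]
}}

```text
clock: 6.93
tcp_pos: [0.4942, 0.0782, 0.2223]
orientation: [-0.001, -0.45, 0.893, 0.001]
wrist_force: [1.1, 0.3, 0.3]
finger_gap: 0.0852
grip_force: 0.0
```

Request:
{"name": "step_arm", "arguments": {
  "moves": [
    [[0,0,0],[0,0,-0.12],85],
    [[0,0,0],[0,0,-0.24],85],
    [[0,0,0],[0,0,-0.36],85],
    [[0,0,0],[0,0,-0.48],85],
    [[0,0,0],[0,0,-0.6],85],
    [[0,0,0],[0,0,-0.611],85],
    [[0,0,0],[0,0,-0.611],85]
  ]
}}

```text
clock: 7.52
tcp_pos: [0.4945, 0.0782, 0.2228]
orientation: [-0.001, -0.695, 0.719, 0.001]
wrist_force: [-0.2, 0.4, -0.7]
finger_gap: 0.0848
grip_force: 0.0
```

```bash
python3 - <<'E'
from h import *
a=snap("wrist","p2.png");s=telemetry.get_state();p=cam("wrist");print(s["tcp_pos"],rot().round(3).tolist(),togo([.497,.0785,.07]))
h=cv2.cvtColor(a,cv2.COLOR_RGB2HSV);m=cv2.inRange(h,(8,70,60),(30,255,255))
cs,_=cv2.findContours(m,0,2);uv=proj("",[.497,.0785,.1],p);print(uv)
for c in cs:
    if cv2.contourArea(c)>800 and cv2.pointPolygonTest(c,tuple(map(float,uv)),False)>0:
        for q in cv2.approxPolyDP(c,3,True)[:,0]:print(q,ray("",q,.1,p)[:2].round(4))
E
```

```text
[0.4946303  0.07820115 0.2231185 ] [[-0.036, -0.999, -0.002], [-0.999, 0.036, 0.0], [-0.0, 0.002, -1.0]] [ -0.37742944  -2.65688376 153.11361182]
[268.36346552 203.67642081]
[299 168] [0.4725 0.0509]
[235 168] [0.5214 0.0491]
[230 176] [0.5256 0.0552]
[232 228] [0.5272 0.098 ]
[300 228] [0.4723 0.0999]
```

Request:
{"name": "step_arm", "arguments": {
  "moves": [
    [[0,-3,30],[0,0,0],85],
    [[0,-3,65],[0,0,0],85],
    [[0,-3,100],[0,0,0],85],
    [[0,-3,130],[0,0,0],85],
    [[0,-3,148],[0,0,0],85],
    [[0,-3,153],[0,0,0],85],
    [[0,-3,153],[0,0,0],85]
  ]
}}

```text
clock: 8.15
tcp_pos: [0.4966, 0.0781, 0.0696]
orientation: [-0.001, -0.695, 0.719, 0.001]
wrist_force: [-0.2, 0.9, -0.1]
finger_gap: 0.085
grip_force: 0.0
```

Request:
{"name": "step_arm", "arguments": {
  "moves": [
    [[0,0,0],[0,0,0],75],
    [[0,0,0],[0,0,0],65],
    [[0,0,0],[0,0,0],59],
    [[0,0,0],[0,0,0],55],
    [[0,0,0],[0,0,0],48],
    [[0,0,0],[0,0,0],48],
    [[0,0,0],[0,0,0],48]
  ],
  "grip_force": 60
}}

```text
clock: 8.73
tcp_pos: [0.4996, 0.0781, 0.0731]
orientation: [0.001, -0.695, 0.719, -0.001]
wrist_force: [-0.4, 0.4, 6.7]
finger_gap: 0.0553
grip_force: 63.6
```

Request:
{"name": "step_arm", "arguments": {
  "moves": [
    [[0,0,-10],[0,0,0],48],
    [[0,0,-30],[0,0,0],48],
    [[0,0,-60],[0,0,0],48],
    [[0,0,-95],[0,0,0],48],
    [[0,0,-130],[0,0,0],48],
    [[0,0,-150],[0,0,0],48],
    [[0,0,-150],[0,0,0],48]
  ]
}}

```text
clock: 9.32
tcp_pos: [0.501, 0.0781, 0.2274]
orientation: [0.004, -0.695, 0.719, -0.003]
wrist_force: [1.4, -0.5, -0.4]
finger_gap: 0.0549
grip_force: 63.8
```

```bash
python3 - <<'E'
from h import *
s=telemetry.get_state();print(s["tcp_pos"],s["finger_gap"],rot().round(3).tolist(),togo([.59,-.17,.225]))
E
```

```text
[0.50097949 0.07811869 0.22740509] 0.0549354058631925 [[-0.033, -0.999, 0.01], [-0.999, 0.033, 0.0], [-0.0, -0.01, -1.0]] [245.08020435 -97.04826447   3.26280374]
```

Request:
{"name": "step_arm", "arguments": {
  "moves": [
    [[10,-10,-8],[0,0,0.02],48],
    [[26,-28,-22],[0,0,0.04],48],
    [[46,-48,-38],[0,0,0.06],48],
    [[66,-70,-54],[0,0,0.08],48],
    [[86,-92,-66],[0,0,0.08],48],
    [[100,-106,-73],[0,0,0.08],48],
    [[104,-110,-73],[0,0,0.08],48],
    [[104,-110,-73],[0,0,0.08],48]
  ]
}}

```text
clock: 9.98
tcp_pos: [0.6053, -0.0306, 0.2932]
orientation: [-0.0, -0.665, 0.746, 0.0]
wrist_force: [-0.3, 0.3, -1.7]
finger_gap: 0.0549
grip_force: 64.0
```

```bash
python3 - <<'E'
from h import *
imaging.read_camera("side")
a=snap("wrist","c1.png");s=telemetry.get_state();p=cam("wrist");np.savez("c1.npz",K=p[0],T=p[1]);print(s["tcp_pos"],rot().round(3).tolist(),s["finger_gap"])
E
```

```text
[ 0.60368093 -0.02890376  0.29310535] [[-0.112, -0.994, -0.003], [-0.994, 0.112, 0.001], [-0.001, 0.003, -1.0]] 0.05503644440048695
```

View pics/c1.png

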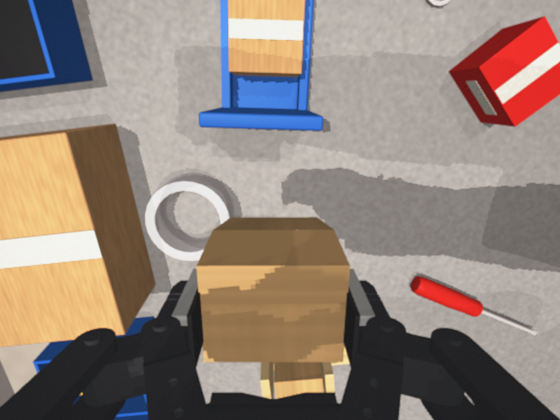

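The wrist view shows the cradle clear of the held wedge: board top at cols 200-323, rows 108-130, last carton's edge at row ~75 (230-302), with the blue gap floor between.

```bash
python3 - <<'E'
import cv2
i=cv2.imread("pics/c1.png")[55:140,190:335]; cv2.imwrite("pics/c1z.png",cv2.resize(i,(725,425),interpolation=3))
E
```

```text
(no output)
```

View pics/c1z.png

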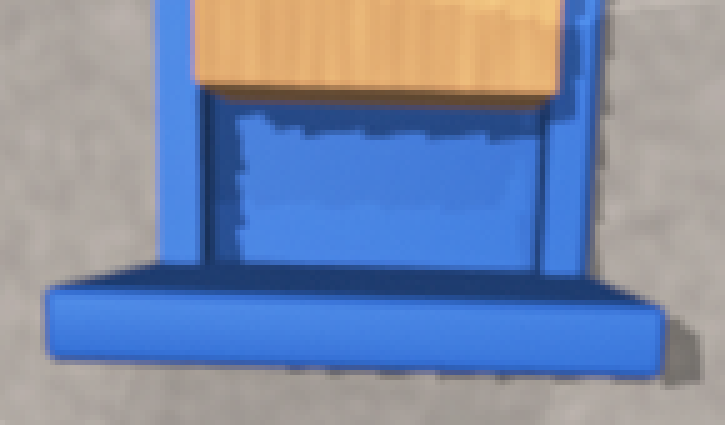

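```bash
python3 - <<'E'
from h import *
d=np.load("c1.npz");p=(d["K"],d["T"])
f=lambda x,y,z:ray("",(190+x/5,55+y/5),z,p)
a,b,c,e=f(47,290,.145),f(664,310,.145),f(47,357,.145),f(664,377,.145)
k,l=f(193,86,.073),f(560,97,.073)
for q in(a,b,c,e,k,l):print(q.round(4))
print("W",np.linalg.norm(a-b),np.linalg.norm(k-l),"T",np.linalg.norm(a-c))
v=a-b+c-e;yaw=np.arctan2(v[1],v[0]);print("yaw",np.degrees(yaw))
ex=np.array([np.cos(yaw),np.sin(yaw),0]);ey=np.array([-ex[1],ex[0],0])
# board centre (thickness mid) at cradle y=.13825
bc=(a+b+c+e)/4; kc=(k+l)/2
print("gapwidth",(bc-kc)@ey-.006, "dx",(kc-bc)@ex)
O=bc-.13825*ey; O[2]=0; print("O",O)
np.savez("cr.npz",O=O,ex=ex,ey=ey)
# wedge orientation: tool y vs ex
M=rot();print("tool yaw(-y)",np.degrees(np.arctan2(-M[1,1],-M[0,1])))
# held wedge: top corners in wrist image, z = tcp+.027
z=telemetry.get_state()["tcp_pos"][2]+.027
a=cv2.imread("pics/c1.png");
for uv in((197,266),(350,266),(205,361),(345,361)):
    X=ray("",uv,z,p);print((M.T@(X-telemetry.get_state()["tcp_pos"])*1000).round(1))
print(bc-.006*ey)
E
```

```text
[ 0.6529 -0.1023  0.145 ]
[ 0.5555 -0.0882  0.145 ]
[ 0.6548 -0.092   0.145 ]
[ 0.5562 -0.0777  0.145 ]
[ 0.633  -0.1346  0.073 ]
[ 0.5632 -0.1248  0.073 ]
W 0.09842764861410633 0.07048502353802236 T 0.010420500361381516
yaw -8.244986963770387
gapwidth 0.034211606541506324 dx -0.000978874329328436
O [ 0.58501597 -0.22688639  0.        ]
tool yaw(-y) -6.457035846684076
[ 21.6 -26.7 -27.1]
[ 21.5  29.3 -26.9]
[-21.  -26.3 -27.1]
[-21.1  30.2 -26.9]
[ 0.60398141 -0.09600333  0.145     ]
```

Request:
{"name": "step_arm", "arguments": {
  "moves": [
    [[10,-1,0],[0,0,0.01],48],
    [[30,-3,5],[0,0,0.02],48],
    [[55,-5,15],[0,0,0.027],48],
    [[75,-7,30],[0,0,0.027],48],
    [[88,-9,40],[0,0,0.027],48],
    [[90,-9,43],[0,0,0.027],48],
    [[90,-9,43],[0,0,0.027],48],
    [[90,-9,43],[0,0,0.027],48]
  ]
}}

```text
clock: 10.75
tcp_pos: [0.6033, -0.119, 0.2515]
orientation: [0.0, -0.656, 0.755, 0.0]
wrist_force: [-1.5, 1.4, -0.9]
finger_gap: 0.0549
grip_force: 63.9
```

```bash
python3 - <<'E'
from h import *
imaging.read_camera("side");imaging.read_camera("side")
a=snap("wrist","c2.png");s=telemetry.get_state();p=cam("wrist");np.savez("c2.npz",K=p[0],T=p[1]);print(s["tcp_pos"],rot().round(3).tolist(),togo([.6023,-.1195,.25]))
cv2.imwrite("pics/c2z.png",cv2.resize(a[100:400,150:400,::-1],(500,600)))
E
```

```text
[ 0.60401075 -0.11885484  0.25227637] [[-0.138, -0.99, 0.001], [-0.99, 0.138, -0.0], [-0.0, -0.001, -1.0]] [0.87480711 1.60889178 2.2739687 ]
```

View pics/c2z.png

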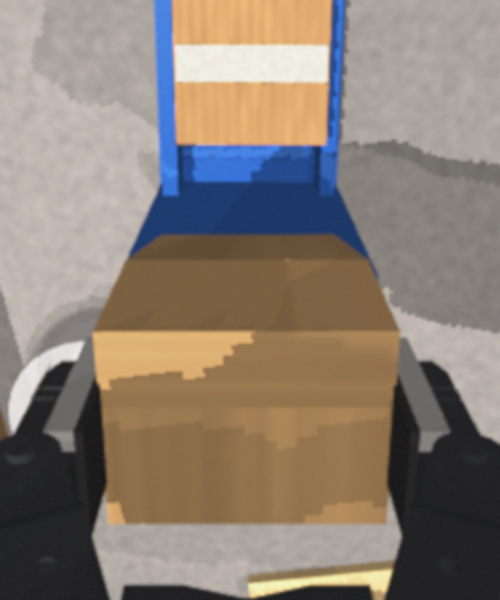

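The wedge is centred and square over the gap; the carton edge at crop row 145 and the board face behind are in line. Now lowering in stages with an eye on the force.

Request:
{"name": "step_arm", "arguments": {
  "moves": [
    [[1,1,5],[0,0,0],48],
    [[2,2,15],[0,0,0],48],
    [[2,2,30],[0,0,0],48],
    [[2,2,45],[0,0,0],48],
    [[2,2,60],[0,0,0],48],
    [[2,2,75],[0,0,0],48],
    [[2,2,85],[0,0,0],48],
    [[2,2,90],[0,0,0],48]
  ]
}}

```text
clock: 11.57
tcp_pos: [0.6002, -0.121, 0.1589]
orientation: [-0.001, -0.656, 0.755, 0.001]
wrist_force: [0.2, -0.6, -1.7]
finger_gap: 0.0546
grip_force: 63.9
```

Request:
{"name": "step_arm", "arguments": {
  "moves": [
    [[0,0,3],[0,0,0],48],
    [[0,0,8],[0,0,0],48],
    [[0,0,13],[0,0,0],48],
    [[0,0,17],[0,0,0],48],
    [[0,0,20],[0,0,0],48],
    [[0,0,20],[0,0,0],48]
  ]
}}

```text
clock: 12.07
tcp_pos: [0.6011, -0.1215, 0.1407]
orientation: [-0.0, -0.656, 0.755, 0.0]
wrist_force: [-0.9, 0.8, -1.4]
finger_gap: 0.0549
grip_force: 63.9
```

Request:
{"name": "step_arm", "arguments": {
  "moves": [
    [[0,0,3],[0,0,0],48],
    [[0,0,6],[0,0,0],48],
    [[0,0,9],[0,0,0],48],
    [[0,0,12],[0,0,0],48],
    [[0,0,12],[0,0,0],48]
  ]
}}

```text
clock: 12.48
tcp_pos: [0.601, -0.1213, 0.1285]
orientation: [-0.0, -0.656, 0.755, 0.0]
wrist_force: [-0.2, 0.1, -1.7]
finger_gap: 0.0552
grip_force: 63.9
```

Request:
{"name": "step_arm", "arguments": {
  "moves": [
    [[0,0,2],[0,0,0],48],
    [[0,0,4],[0,0,0],48],
    [[0,0,6],[0,0,0],48],
    [[0,0,8],[0,0,0],48],
    [[0,0,8],[0,0,0],48]
  ]
}}

```text
clock: 12.9
tcp_pos: [0.6012, -0.1215, 0.1208]
orientation: [-0.0, -0.656, 0.755, 0.0]
wrist_force: [0.8, 0.9, -0.9]
finger_gap: 0.0552
grip_force: 63.9
```

Request:
{"name": "step_arm", "arguments": {
  "moves": [
    [[-0.5,0,1],[0,0,0],48],
    [[-1.5,0,2],[0,0,0],48],
    [[-2.5,0,3],[0,0,0],48],
    [[-2.5,0,4],[0,0,0],48],
    [[-2.5,0,4],[0,0,0],48]
  ]
}}

```text
clock: 13.32
tcp_pos: [0.6015, -0.119, 0.117]
orientation: [-0.0, -0.656, 0.755, 0.0]
wrist_force: [0.2, -0.3, -0.0]
finger_gap: 0.055
grip_force: 63.9
```

Request:
{"name": "step_arm", "arguments": {
  "moves": [
    [[-0.5,0,0],[0,0,0],48],
    [[-1,0,0],[0,0,0],48],
    [[-1,0,0],[0,0,0],48],
    [[-1,0,0],[0,0,0],48]
  ]
}}

```text
clock: 13.65
tcp_pos: [0.6019, -0.1181, 0.1173]
orientation: [0.0, -0.656, 0.755, -0.0]
wrist_force: [-0.6, -0.2, -1.0]
finger_gap: 0.0549
grip_force: 63.8
```

Request:
{"name": "step_arm", "arguments": {
  "moves": [
    [[-0.5,0,0],[0,0,0],48],
    [[-1,0,0],[0,0,0],48],
    [[-1,0,0],[0,0,0],48],
    [[-1,0,0],[0,0,0],48]
  ]
}}

```text
clock: 13.98
tcp_pos: [0.6019, -0.118, 0.1174]
orientation: [-0.001, -0.656, 0.755, -0.001]
wrist_force: [-0.9, -5.1, -0.5]
finger_gap: 0.0553
grip_force: 63.8
```

Request:
{"name": "step_arm", "arguments": {
  "moves": [
    [[-0.5,0,0],[0,0,0],48],
    [[-1,0,0],[0,0,0],48],
    [[-1,0,0],[0,0,0],48],
    [[-1,0,0],[0,0,0],48]
  ]
}}

```text
clock: 14.32
tcp_pos: [0.6019, -0.118, 0.1174]
orientation: [-0.001, -0.655, 0.755, -0.001]
wrist_force: [-2.1, -7.7, 0.4]
finger_gap: 0.0547
grip_force: 63.9
```

Request:
{"name": "step_arm", "arguments": {
  "moves": [
    [[1,0,2],[0,0,0],48],
    [[1.5,0,4],[0,0,0],48],
    [[1.5,0,6],[0,0,0],48],
    [[1.5,0,6],[0,0,0],48]
  ]
}}

```text
clock: 14.65
tcp_pos: [0.6022, -0.1181, 0.1111]
orientation: [-0.0, -0.656, 0.755, -0.0]
wrist_force: [0.9, -5.7, -1.4]
finger_gap: 0.055
grip_force: 63.7
```

Request:
{"name": "step_arm", "arguments": {
  "moves": [
    [[0,0,2],[0,0,0],48],
    [[0,0,4],[0,0,0],48],
    [[0,0,6],[0,0,0],48],
    [[0,0,6],[0,0,0],48]
  ]
}}

```text
clock: 14.98
tcp_pos: [0.6024, -0.1181, 0.1054]
orientation: [0.0, -0.656, 0.755, -0.001]
wrist_force: [0.9, -6.1, 1.0]
finger_gap: 0.0548
grip_force: 63.9
```

Request:
{"name": "step_arm", "arguments": {
  "moves": [
    [[0,0,2],[0,0,0],48],
    [[0,0,4],[0,0,0],48],
    [[0,0,6],[0,0,0],48],
    [[0,0,6],[0,0,0],48]
  ]
}}

```text
clock: 15.32
tcp_pos: [0.6027, -0.1182, 0.0999]
orientation: [0.0, -0.656, 0.755, -0.001]
wrist_force: [1.8, -5.2, 1.8]
finger_gap: 0.0549
grip_force: 64.3
```

Request:
{"name": "step_arm", "arguments": {
  "moves": [
    [[0,0,2],[0,0,0],48],
    [[0,0,4],[0,0,0],48],
    [[0,0,5],[0,0,0],48],
    [[0,0,5],[0,0,0],48]
  ]
}}

```text
clock: 15.65
tcp_pos: [0.6029, -0.1182, 0.0951]
orientation: [0.0, -0.656, 0.755, -0.001]
wrist_force: [-0.3, -5.1, 2.9]
finger_gap: 0.0551
grip_force: 64.5
```

Request:
{"name": "step_arm", "arguments": {
  "moves": [
    [[0,0,2],[0,0,0],48],
    [[0,0,3],[0,0,0],48],
    [[0,0,4],[0,0,0],48],
    [[0,0,4],[0,0,0],48]
  ]
}}

```text
clock: 15.98
tcp_pos: [0.603, -0.1182, 0.0913]
orientation: [0.001, -0.656, 0.755, -0.001]
wrist_force: [-0.3, -5.3, 3.8]
finger_gap: 0.0552
grip_force: 64.6
```

Request:
{"name": "step_arm", "arguments": {
  "moves": [
    [[0,0,1],[0,0,0],48],
    [[0,0,2],[0,0,0],48],
    [[0,0,3],[0,0,0],48],
    [[0,0,3],[0,0,0],48]
  ]
}}

```text
clock: 16.32
tcp_pos: [0.6032, -0.1182, 0.09]
orientation: [0.001, -0.656, 0.755, -0.002]
wrist_force: [-3.3, -3.9, 14.2]
finger_gap: 0.0546
grip_force: 65.5
```

Request:
{"name": "step_arm", "arguments": {
  "moves": [
    [[0,0,0],[0,0,0],58],
    [[0,0,0],[0,0,0],66],
    [[0,0,0],[0,0,0],78],
    [[0,0,0],[0,0,0],85],
    [[0,0,0],[0,0,0],85],
    [[0,0,-20],[0,0,0],85],
    [[0,0,-50],[0,0,0],85],
    [[0,0,-65],[0,0,0],85]
  ]
}}

```text
clock: 16.98
tcp_pos: [0.6025, -0.1175, 0.1543]
orientation: [0.001, -0.656, 0.755, -0.0]
wrist_force: [0.3, 0.3, -0.7]
finger_gap: 0.0849
grip_force: 0.0
```

Request:
{"name": "step_arm", "arguments": {
  "moves": [
    [[0,0,0],[0,0,0],40],
    [[0,0,0],[0,0,0],0],
    [[0,0,0],[0,0,0],0],
    [[0,0,0],[0,0,0],0],
    [[0,0,0],[0,0,0],0],
    [[0,0,0],[0,0,0],0],
    [[0,0,0],[0,0,0],0],
    [[0,0,0],[0,0,0],0]
  ]
}}

```text
clock: 17.65
tcp_pos: [0.6017, -0.1176, 0.1518]
orientation: [-0.0, -0.656, 0.755, 0.0]
wrist_force: [0.1, 0.1, 0.2]
finger_gap: -0.0
grip_force: 0.0
```

```bash
python3 - <<'E'
from h import *
a=snap("wrist","d1.png");s=telemetry.get_state();print(s["tcp_pos"],s["finger_gap"],s["clock"])
p=cam("wrist");b=snap("side","d1s.png");u,v=map(int,proj("side",[.6,-.12,.1]))
o=np.zeros((420,800,3),np.uint8);o[:,:400]=a[:,80:480,::-1];o[:,400:]=cv2.resize(b[v-65:v+75,u-60:u+73,::-1],(400,420),interpolation=3);cv2.imwrite("pics/d1c.png",o)
E
```

```text
[ 0.60183758 -0.11759187  0.15197105] 3.831346294807023e-05 17.7
```

View pics/d1c.png

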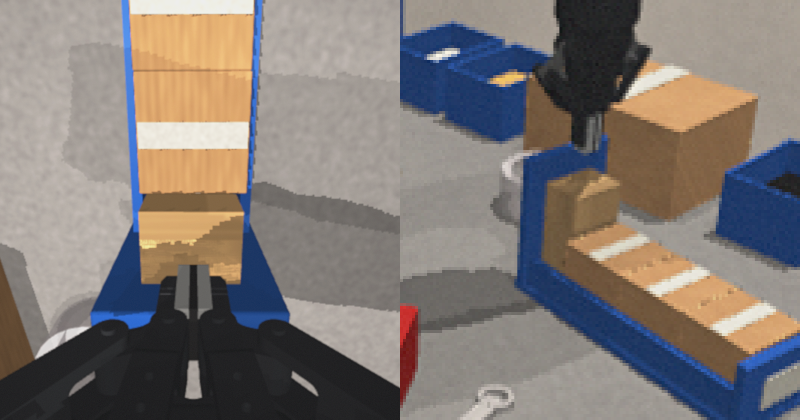

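The wedge stands in the gap against the board, and the carton row is closed up. Now a final push on its top with shut fingers.

Request:
{"name": "step_arm", "arguments": {
  "moves": [
    [[0,0,10],[0,0,0],0],
    [[0,0,20],[0,0,0],0],
    [[0,0,28],[0,0,0],0],
    [[0,0,32],[0,0,0],0],
    [[0,0,34],[0,0,0],0],
    [[0,0,35],[0,0,0],0],
    [[0,0,36],[0,0,0],0],
    [[0,0,36],[0,0,0],0]
  ]
}}

```text
clock: 18.42
tcp_pos: [0.6014, -0.1174, 0.1169]
orientation: [-0.0, -0.656, 0.755, 0.0]
wrist_force: [-3.2, 1.0, 5.1]
finger_gap: 0.0002
grip_force: 2.6
```

Request:
{"name": "step_arm", "arguments": {
  "moves": [
    [[0,0,1],[0,0,0],0],
    [[0,0,2],[0,0,0],0],
    [[0,0,2],[0,0,0],0]
  ]
}}

```text
clock: 18.67
tcp_pos: [0.6018, -0.1174, 0.1166]
orientation: [0.0, -0.656, 0.755, -0.0]
wrist_force: [-5.6, 2.2, 14.1]
finger_gap: 0.0003
grip_force: 6.6
```

Request:
{"name": "step_arm", "arguments": {
  "moves": [
    [[0,0,1],[0,0,0],0],
    [[0,0,2],[0,0,0],0],
    [[0,0,2],[0,0,0],0]
  ]
}}

```text
clock: 18.92
tcp_pos: [0.6021, -0.1175, 0.1162]
orientation: [0.001, -0.656, 0.755, -0.001]
wrist_force: [-8.0, 2.1, 21.8]
finger_gap: 0.0001
grip_force: 10.7
```

Request:
{"name": "step_arm", "arguments": {
  "moves": [
    [[0,0,-2],[0,0,0],0],
    [[0,0,-10],[0,0,0],0],
    [[0,0,-40],[0,0,0],0],
    [[0,0,-80],[0,0,0],0],
    [[0,0,-120],[0,0,0],0],
    [[0,0,-150],[0,0,0],0],
    [[0,0,-150],[0,0,0],0],
    [[0,0,-150],[0,0,0],0]
  ]
}}

```text
clock: 19.58
tcp_pos: [0.6034, -0.1181, 0.2651]
orientation: [0.001, -0.656, 0.755, -0.002]
wrist_force: [0.2, 0.6, 0.1]
finger_gap: -0.0001
grip_force: 0.0
```

```bash
python3 - <<'E'
from h import *
a=snap("wrist","e1.png");p=cam("wrist");d=np.load("cr.npz")
# wedge top via mask of wood colour at head; print corners in cradle frame
h=cv2.cvtColor(a,cv2.COLOR_RGB2HSV);m=cv2.inRange(h,(8,60,40),(30,255,255))
cs,_=cv2.findContours(m,0,2);uv=proj("",[.601,-.118,.117],p);print(uv)
for c in cs:
    if cv2.contourArea(c)>800 and cv2.pointPolygonTest(c,tuple(map(float,uv)),False)>0:
        for q in cv2.approxPolyDP(c,3,True)[:,0]:
            X=ray("",q,.117,p)-d["O"];print(q,(X@d["ex"]).round(4),(X@d["ey"]).round(4))
print(telemetry.get_state()["tcp_pos"])
E
```

```text
[273.71890663 195.14135539]
[313 131] -0.031 0.0565
[240 132] 0.0276 0.0576
[240 157] 0.0281 0.0777
[245 163] 0.0241 0.0827
[241 169] 0.0275 0.0877
[242 217] 0.0276 0.1299
[305 217] -0.027 0.1296
[304 163] -0.0247 0.0824
[312 161] -0.0312 0.0807
[ 0.60243304 -0.11784115  0.26292463]
```

```bash
python3 -c "
from h import *
print(env.hand_in())"
```

```text
the job is handed in; nothing more can be done
None
```

I stood the wedge free on the bench, took it again across its width and drove it into the gap against the tall board, with its head about 117 mm above the bench. It was square and centred in the last picture, and the job was handed in at about 20 s (no verdict was returned).

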